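# Push the drive home and press the guarded clamp lever

### The arm

A 7-joint arm with a two-finger parallel gripper is mounted at the origin on the work surface. World frame = base frame: x ahead of the robot, y to its left, z up, the work surface at z = 0. Lengths are in m, angles in rad, forces in N, time in s.
With the tool pointing down it reaches from about 0.425 to 0.875 m from the base axis. Payload 4.7 kg.
Tool frame: the origin (TCP) lies midway between the tips of the shut fingers; the grasp point (between the pads) lies 19 mm behind it; z points along the fingers, y is the direction in which the jaws open and shut (so a half turn about z gives the same grasp; the last joint's range is limited). The gripper opens to 87 mm and grips with 3 to 60 N. Pads are 19 mm wide; open, the fingers measure 117 mm over their backs; the gripper's body (75 mm by 190 mm) begins 51 mm behind the grasp point.
Start: joints at [1.187, 0.321, -0.07, 1.45, 0.023, 1.371, -0.057], TCP at [0.252, -0.599, 0.223] pointing down, gripper open.
Joint ranges: [-2.86, 2.86], [-0.3, 2.09], [-1.38, 1.24], [0.06, 2.45], [-1.56, 4.7], [0.09, 2.05], [-2.69, 2.69]. Speed limits (rad/s): [2.57, 2.57, 3.14, 3.14, 3.14, 3.14, 3.14].

### API

Orientations are given as a rotation vector (axis times angle).
In Python, from bench import get_state, eyes, job gives the robot as it stands. The module is installed in compiled form; this text tells all that it offers.
- The arm moves only by the shell command python3 -m jog 'ROWS' [FORCE]. ROWS is JSON, a list that holds one entry, the list of rows, each a list of 5 numbers: the opening, from 0 (shut) to 1 (fully open), then the shift along the tool's x, y, z in units of 40 mm (1.0 is 40 mm), then the turn about the tool's z in units of 5 degrees (1.0 is 5 degrees). In form: [[[jaw, dx, dy, dz, turn], ...]]. A call has 1 to 10 rows; each row shifts and turns the commanded pose from where the row before left it, along the tool's axes as they then stand; what a row does not reach is not made up. A row lasts 1/8 s, in which the tool goes at most 62.5 mm and 10.7 degrees, less where a joint would pass 70% of its speed; a pose out of reach is approached as far as the arm can. A call is refused whole if a number of a shift passes 1 or a number of a turn 1, either way. A call with a gripper value outside its range is refused whole. The fingers move at their own pace and stop on an object; FORCE is the grip in N (left out, the last holds). Time passes only in rows, so rows that do not move let the fingers close. It gives the time, the measured TCP pose, the force and the opening at its end, in the units of the state.
- get_state(): the state, without advancing time (a new reading comes with each control period).
- eyes.get_image(name): name is "scene" or "side" or "wrist"; returns (picture, depth): 400x640x3 uint8, red, green, blue; 400x640 float32, m along the optical axis (not along the pixel's ray), 0 where there is no reading.
- eyes.camera_params(name): a dict with "camera_matrix" (3x3 intrinsics, pixels), "pose" (4x4, takes a point from camera to world coordinates); the wrist camera has in their place "mount" (4x4, takes a point from camera to tool coordinates, whose origin is the TCP and whose axes are the flange's). Camera axes: x right, y down, z forward; pixel columns grow to the right and rows downward; lengths in m; the calibration is good to about 2 mm. A picture is of the moment at which its call begins: read the wrist's pose just before it. camera_params takes no time and is no camera call.
- job.close_job(): hands the job in, once; it reports no verdict.
The state is a dict: "time": time; "joint_positions": joint angles; "qd": joint speeds; "joint_torque": joint torques, N m; "position": TCP position; "tool_rot": TCP orientation; "ft_force": force on the tool from outside, world axes, zero at the start; "torque": the same for the moment, N m; "grip_width": opening from 0.0 (shut) to 1.0 (fully open).
Only numpy, scipy, OpenCV 4.12 (cv2) and the standard library are available. Lean on these libraries where they do the work, as an engineer would, in place of code of your own. Each camera call takes 0.05 s, during which the arm holds its last target. There are 200 camera calls.

### The job

With closed fingertips push the drive that lies in the jig's channel fully home against the end stop, then reach down through the window in the top of the guard and press the lever's pedal all the way down, so that the clamp closes over the drive and stays closed. Do not touch the guard or the clamp arm, do not lift the drive, leave everything else on the bench where it is, and finish with the hand clear.

Things in the scene. Friction and masses are not known exactly. Their poses are not given: they have to be found in the camera images.
- jig: dark steel base plate fixed to the bench, 300 (x) x 260 (y) x 10 mm. Origin at the centre of its underside; its x axis points along the channel to the end stop (roughly away from the robot), y to the left. 'Jig x, y, z' in these notes are mm in this frame. The channel is on its right half, the guard on its left half.
- channel_end (a point): middle of the end stop's face at floor level (jig x 110, y -60, z 10); its axes are the jig's. The channel runs from here back along -x to jig x -90, open at the near end, between two aluminium rails 76 mm apart and 10 mm high above its floor (jig z 10). The end stop is 12 mm high.
- drive: flat aluminium drive in the channel, 100 (x) x 70 (y) x 15 mm, 0.1 to 0.25 kg, sliding on the channel floor with 3 mm play each side. Origin at the centre of its underside; its x axis points to the end stop. It starts 40 to 70 mm short of the stop; fully home its origin is at jig x 60, y -60, z 10.
- drive_rear (a point): centre of the drive's near end face (the face to push), 7.5 mm above the channel floor; 10 mm from the jig's origin along +x when the drive is home
- drive_front (a point): centre of the drive's far end face, the one that meets the end stop
- guard: grey sheet-metal hood fixed on the left half of the jig; top surface 68 mm above the bench, 4 mm thick; outside 156 mm along x (jig x from -10 to 146) by 100 mm along y (jig y from 20 to 120), closed in front and at the sides. Must not be touched. Origin on the bench under the middle of its window (jig x = 42, y = 70).
- window (a point): middle of the window in the guard's top, at the height of its top surface (68 mm above the bench). The window is a 70 x 70 mm square opening with edges along the jig's x and y.
- lever (a joint): angle of the lever in rad: 0 fully up, 0.28 fully down at its stop. The lever turns on a level shaft along the jig's y at jig x = 130, z = 32; it starts between 0 and 0.05. It takes about 5 N on the pedal to move and stays where it is left (friction, no spring).
- pedal (a point): centre of the top face of the pedal, a bare aluminium plate 34 (x) x 40 (y) x 6 mm on the lever's end, under the window: about 54 mm above the bench when up (sloping, near edge higher, up to 60 mm) and 30 mm when fully down, 88 mm from the shaft. It moves with the lever.
- clamp: steel clamp arm, 16 mm wide, on the lever's shaft outside the guard, over the channel's far end (jig x 87 to 133, y -60), up to 53 mm above the bench when up. Its foot (jig x 95) clears the drive's top by about 9 mm when up; lever down, it sits over the home drive with a hairline gap. Not to be touched. Origin on the shaft axis, jig y 0.
- old_drive: a second drive just like the one in the jig (100 x 70 x 15 mm), lying on the bench left of the jig; origin at the centre of its underside; not to be moved
- screwdriver: screwdriver 190 mm long lying on the bench right of the jig; not to be moved
- screw_cup: small open steel cup, 52 mm across and 45 mm tall, standing on the jig's base plate in front of the guard; origin at the centre of its underside; not to be moved
- capacitor: black standing cylinder, 22 mm across, 32 mm tall, on the bench at the jig's near left; origin at the centre of its underside; not to be moved
- magnet_ring: flat steel ring 48 mm across, 10 mm thick, on the bench at the jig's far left; not to be moved
- board: small dark green circuit board 85 x 55 mm, up to 15 mm tall with its components, on the bench at the jig's far right; not to be moved
- jar: closed white jar, 48 mm across, 60 mm tall, on the bench at the jig's near right; origin at the centre of its underside; not to be moved
Not all that is in view belongs to the job. What is shaped like the drive but purple is not meant.

How it is judged:
By the outcome, as a careful person would: the job done as asked, in the order asked, and still so for the second after the job is handed in, with the robot touching nothing.
It also fails if it takes over 43 s, if anything falls off the work surface, if the arm or the gripper's body presses on something with over 40 N, if the wrist force passes 120 N, or if a joint passes its speed limit or range.

## Working session

There is one attempt and no reset: what is moved stays moved. The work goes in short steps, Python scripts to look and compute and a shell command to move; the robot and the scene stay as the last step left them, time stands still between calls to the robot, and variables do not carry over. Pictures are saved under pics/ and viewed, about 8 in all and at most 12, crops included, and the job is handed in when it is done.

```bash
mkdir -p pics; ls
python3 - <<'E'
from bench import get_state, eyes
import cv2, numpy as np
s=get_state()
for k in ('time','position','tool_rot','ft_force','grip_width'): print(k,s[k])
for n in ('scene','side'):
    p,d=eyes.get_image(n); cv2.imwrite(f'pics/{n}0.png',p[:,:,::-1]); np.savez(f'{n}0.npz',p=p,d=d)
    c=eyes.camera_params(n); print(n,np.round(c['camera_matrix'],1).tolist(),np.round(c['pose'],4).tolist())
print(np.round(eyes.camera_params('wrist')['mount'],4).tolist())
E
```

```text
pics
time 0.0
position [ 0.25156038 -0.5987445   0.22146087]
tool_rot [-3.07782814e+00 -6.20505737e-01  7.55373514e-04]
ft_force [-0.63332706 -0.72076788 -0.19615823]
grip_width 0.9961406250387111
scene [[373.9, 0.0, 316.3], [0.0, 373.9, 198.1], [0.0, 0.0, 1.0]] [[-0.8759, 0.4165, -0.2436, 0.7721], [0.4825, 0.7488, -0.4545, 0.3936], [-0.0069, -0.5156, -0.8568, 0.9936], [0.0, 0.0, 0.0, 1.0]]
side [[491.4, 0.0, 324.5], [0.0, 491.4, 191.8], [0.0, 0.0, 1.0]] [[0.9981, -0.0351, 0.0502, 0.442], [-0.0611, -0.5283, 0.8469, -1.3871], [-0.0032, -0.8483, -0.5294, 0.902], [0.0, 0.0, 0.0, 1.0]]
[[-0.0007, -0.9702, -0.2425, 0.067], [1.0, -0.0007, -0.0001, -0.0004], [-0.0001, -0.2425, 0.9702, -0.1627], [0.0, 0.0, 0.0, 1.0]]
```

View pics/scene0.png

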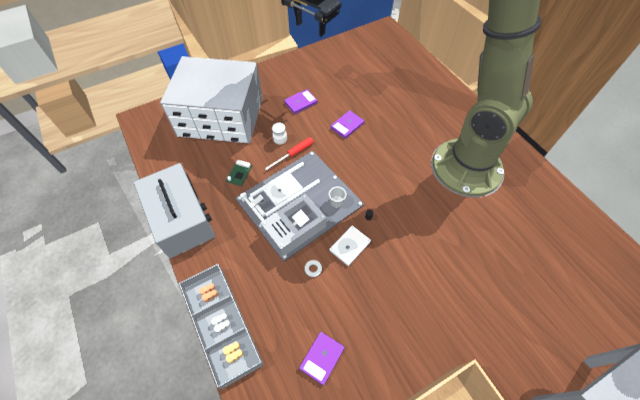

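View pics/side0.png

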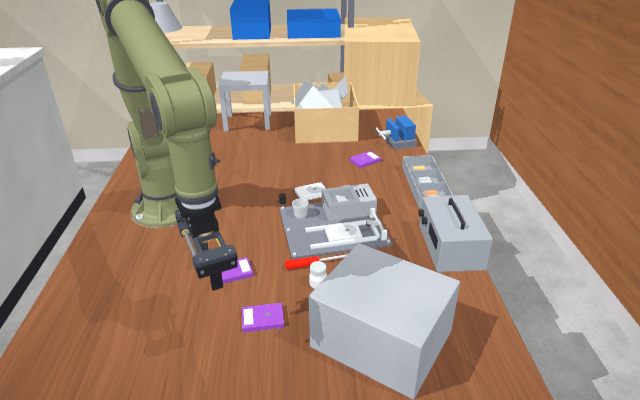

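The scene view shows the jig around (300,205), the drive in its channel at (283,187), the guard with its window at (300,216), and the cup at (337,196). The old drive is at (350,245), and there are purple decoys at (300,101), (347,124) and (322,357). The side view shows the drive at (345,233). Next I'll take an enlarged crop.

Run:
```python
import cv2, numpy as np
a=np.load('scene0.npz')['p'][145:265,230:375,::-1]
b=np.load('side0.npz')['p'][175:265,270:400,::-1]
a=cv2.resize(a,None,fx=5,fy=5,interpolation=cv2.INTER_CUBIC)
cv2.imwrite('pics/c1.png',a)
b=cv2.resize(b,None,fx=6,fy=6,interpolation=cv2.INTER_CUBIC)
cv2.imwrite('pics/c2.png',b)
```

```text
(no output)
```

View pics/c1.png

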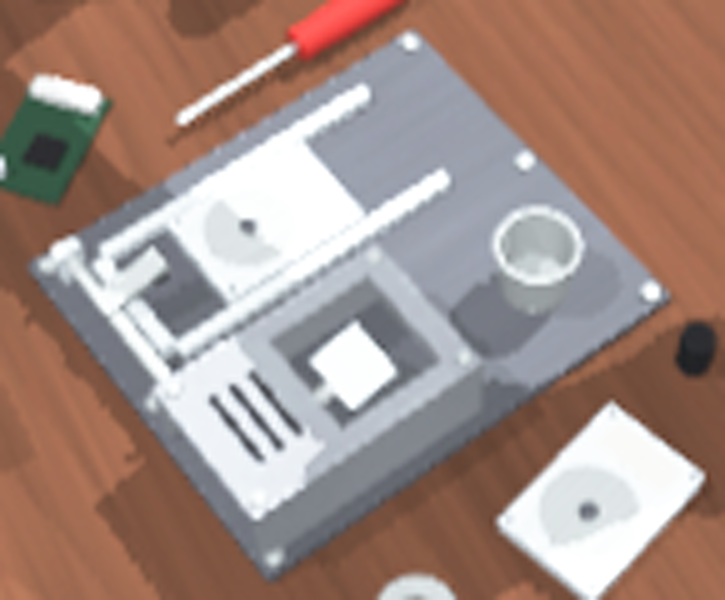

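View pics/c2.png

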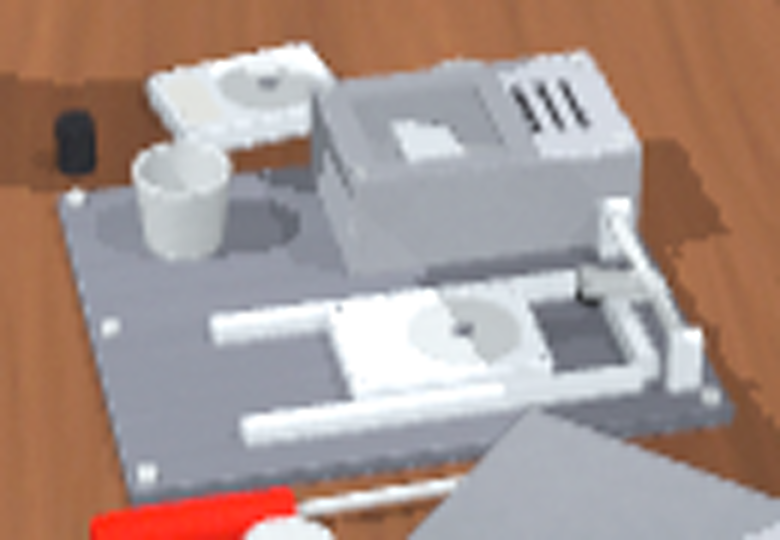

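Zoomed scene crop: drive top corners lie at (365,215), (305,140), (170,222) and (230,300), with a gap ahead of it to the stop. The pedal is the bright plate at (352,365) under the window. In the side crop the drive corners are at (330,312), (355,393), (535,295) and (553,372).

Candidates for the drive are the jig channel (283,187), the old drive outside the jig (350,245), and the purple decoys (300,101), (347,124) and (322,357). I choose the one in the channel, and both crops confirm it.

```bash
cat > h.py <<'E'
import numpy as np
from bench import eyes
def cast(n,uv,z,pose=None):
    c=eyes.camera_params(n); K=c['camera_matrix']; T=c['pose'] if pose is None else pose
    uv=np.atleast_2d(uv).astype(float)
    r=np.c_[uv,np.ones(len(uv))]@np.linalg.inv(K).T@T[:3,:3].T
    return T[:3,3]+r*((z-T[2,3])/r[:,2])[:,None]
def fit(J,W):
    a,b=J.mean(0),W.mean(0); p,q=J-a,W-b
    th=np.arctan2((p[:,0]*q[:,1]-p[:,1]*q[:,0]).sum(),(p*q).sum())
    R=np.array([[np.cos(th),-np.sin(th)],[np.sin(th),np.cos(th)]]); return th,R,b-R@a
E
python3 - <<'E'
from h import *
sc=lambda l:(np.array(l)+.5)/5-.5+[230,145]
sd=lambda l:(np.array(l)+.5)/6-.5+[270,175]
# jig mm, crop px
P=[(-150,-130),(-150,130),(150,130),(150,-130)]
pl=cast('scene',sc([(415,32),(668,296),(270,572),(33,265)]),.010)
ps=cast('side',sd([(135,492),(62,197),(730,410)]),.010)
G=[(-10,20),(-10,120),(146,120),(146,20)]
g=cast('scene',sc([(375,250),(472,362),(258,515),(150,400)]),.068)
gs=cast('side',sd([(345,182),(312,90),(587,55),(640,150)]),.068)
J=np.array(P+[P[0],P[1],P[3]]+G+G)/1000.; W=np.r_[pl,ps,g,gs][:,:2]
th,R,t=fit(J,W); print('jig',t,np.degrees(th)); print('res mm\n',np.round(((W-t)@R-J)*1000,1).tolist())
D1=cast('scene',sc([(365,215),(305,140),(170,222),(230,300)]),.025)
D2=cast('side',sd([(330,312),(355,393),(553,372),(535,295)]),.025)
for D in (D1,D2): q=(D[:,:2]-t)@R*1000; print('drive',np.round(q,1).tolist(),q.mean(0))
for w in (cast('scene',sc([(352,365)]),.054),cast('side',sd([(430,140)]),.054)): print('pedal',(w[:,:2]-t)@R*1000)
for w in (cast('scene',sc([(357,263),(440,350),(350,427),(272,345)]),.068),): print('win',(w[:,:2]-t)@R*1000)
E
```

```text
jig [ 0.54170362 -0.14836596] 8.657061897921631
res mm
 [[2.9, 4.9], [3.9, 0.7], [-2.2, -0.9], [-1.8, 5.0], [0.7, -0.8], [1.0, -4.6], [-5.0, -1.3], [5.0, 5.1], [5.9, -2.4], [-2.2, 0.5], [5.9, 7.1], [-4.3, 1.1], [-2.4, -7.5], [-3.6, -4.3], [-3.8, -2.5]]
drive [[-29.9, -21.1], [-33.3, -89.5], [67.9, -90.4], [70.0, -22.0]] [ 18.70171535 -55.76716002]
drive [[-33.3, -29.9], [-35.5, -97.7], [62.9, -102.1], [71.6, -37.9]] [ 16.4102247  -66.88599533]
pedal [[46.32398599 71.52946383]]
pedal [[43.12048687 71.5527491 ]]
win [[  8.46034477  25.77407815]
 [  5.39514812 100.53320938]
 [ 73.91270752 108.39054693]
 [ 78.4142706   40.00306952]]
```

```bash
python3 -m jog '[[[0,0,0,-0.5,1],[0,0,0,-0.5,1],[0,0,0,0,0.84],[0,0.5,-1,0,0],[0,0.5,-1,0,0],[0,0.8,-1,0,0],[0,0.8,-1,0,0],[0,0.8,-1,0,0],[0,0.8,-1,0,0],[0,0.8,-1,0,0]]]'; python3 -m jog '[[[0,0.9,-1,0,0],[0,0.9,-1,0,0],[0,0.9,-1,0,0],[0,0,0,0,0],[0,0,0,0,0]]]'
cat > w.py <<'E'
import sys,cv2
from h import *
from bench import get_state
from scipy.spatial.transform import Rotation as Ro
s=get_state(); T=np.eye(4); T[:3,:3]=Ro.from_rotvec(s['tool_rot']).as_matrix(); T[:3,3]=s['position']
p,d=eyes.get_image('wrist'); c=eyes.camera_params('wrist'); T=T@c['mount']
n=sys.argv[1]; np.savez(n+'.npz',p=p,d=d,T=T); cv2.imwrite(f'pics/{n}.png',p[:,:,::-1])
print(s['time'],s['position'],s['tool_rot'],s['ft_force'],s['grip_width'],np.round(c['camera_matrix'],1).tolist())
E
python3 w.py w1
```

```text
time: 1.35
position: [0.4081, -0.2908, 0.2622]
tool_rot: [-3.133, -0.235, 0.001]
ft_force: [0.6, -0.4, 0.3]
grip_width: 0.016
time: 1.98
position: [0.4961, -0.1582, 0.2621]
tool_rot: [3.132, 0.235, -0.002]
ft_force: [0.2, -0.1, -0.2]
grip_width: 0.002
1.975 [ 0.49607862 -0.15823838  0.26210533] [ 3.13240036e+00  2.35342909e-01 -1.86677447e-03] [ 0.23391352 -0.05655246 -0.16516877] 0.001589567860715385 [[289.2, 0.0, 318.0], [0.0, 289.2, 201.7], [0.0, 0.0, 1.0]]
```

View pics/w1.png

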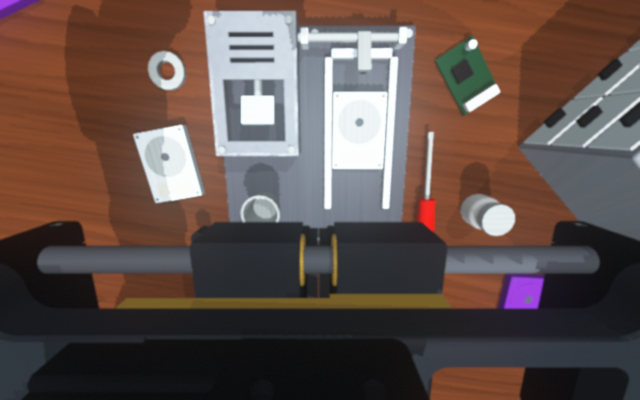

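The wrist view shows the guard at columns 205–298 and rows 12–156, and the pedal at (257,108). The drive spans columns 332–387 and rows 92–170, the clamp is at (365,48), and the rails are either side of the drive. I'll enlarge it for a precise fit.

Run:
```python
import cv2, numpy as np
a=np.load('w1.npz')['p'][5:217,195:420,::-1]
cv2.imwrite('pics/c3.png',cv2.resize(a,None,fx=2.8,fy=2.8,interpolation=cv2.INTER_CUBIC))
```

```text
(no output)
```

View pics/c3.png

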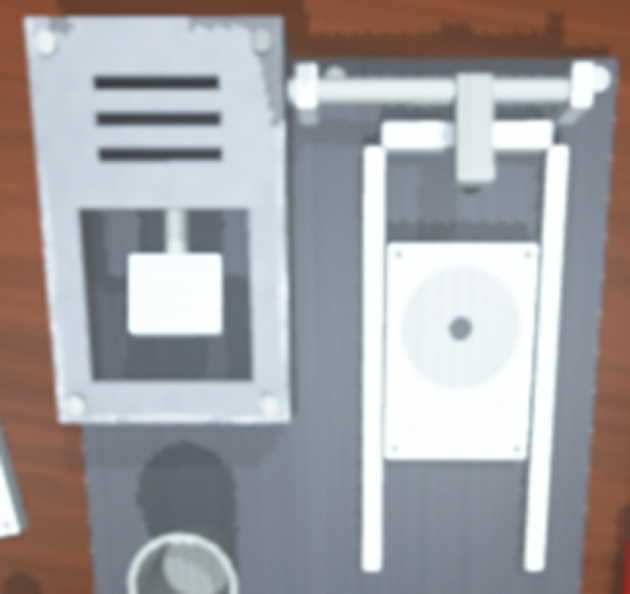

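The crop shows the guard corners at (25,17), (282,17), (290,420) and (60,420), and the window at (79,209) to (252,380). The drive is at (387,243), (539,243), (525,460) and (385,460), and the pedal at (128,253) to (223,334). The rail near ends are at row 570 and the stop face at row 150.

Run:
```python
from h import *
T=np.load('w1.npz')['T']
f=lambda l,z:cast('wrist',(np.array(l)+.5)/2.8-.5+[195,5],z,T)[:,:2]
import bench
c=eyes.camera_params
W=[];J=[]
def add(l,z,j): W.append(f(l,z)); J.append(np.array(j)/1000.)
add([(25,17),(282,17),(290,420),(60,420)],.068,[(146,120),(146,20),(-10,20),(-10,120)])
add([(79,209),(250,209),(252,380),(93,380)],.068,[(77,105),(77,35),(7,35),(7,105)])
add([(383,570),(524,571)],.020,[(-90,-22),(-90,-98)])
W=np.vstack(W);J=np.vstack(J)
th,R,t=fit(J,W); print('jig',t,np.degrees(th)); print(np.round(((W-t)@R-J)*1000,1).tolist())
np.savez('jig.npz',R=R,t=t)
q=lambda l,z:(f(l,z)-t)@R*1000
d=q([(387,243),(539,243),(525,460),(385,460)],.025); print('drive',np.round(d,1).tolist(),d.mean(0))
d=q([(128,253),(221,253),(223,334),(128,334)],.056); print('pedal',np.round(d,1).tolist(),d.mean(0))
print('stop',q([(383,150),(553,150)],.022))
s=bench.get_state(); p=s['position']; print('tcp jig',(p[:2]-t)@R*1000)
from scipy.spatial.transform import Rotation as Ro
A=Ro.from_rotvec(s['tool_rot']).as_matrix(); print('tool yaw',np.degrees(np.arctan2(A[1,0],A[0,0])))
```

```text
jig [ 0.54090953 -0.14642006] 8.53000024659227
[[0.1, 0.5], [0.1, 0.4], [0.6, -0.2], [0.6, 0.1], [-0.6, 0.0], [-0.6, -0.2], [0.7, 0.9], [0.7, -0.5], [-0.5, -1.9], [-1.0, 1.0]]
drive [[68.4, -23.7], [68.4, -94.3], [-32.6, -93.3], [-32.7, -24.0]] [ 17.8877319  -58.83183376]
pedal [[60.6, 89.0], [60.6, 49.1], [27.0, 49.4], [27.0, 91.2]] [43.83074367 69.70176648]
stop [[108.65689353 -21.50302206]
 [108.69026673 -99.02339222]]
tcp jig [-46.45288497  -5.76071519]
tool yaw 8.495494561221182
```

```bash
python3 -m jog '[[[0,-0.17,0.68,0.5,0],[0,-0.17,0.68,0.5,0],[0,0,0,1,0],[0,0,0,1,0],[0,0,0,1,0],[0,0,0,1,0],[0,0,0,0.5,0],[0,0,0,0.35,0],[0,0,0,0.15,0],[0,0,0,0,0]]]'; python3 -m jog '[[[0,0,0,0,0],[0,0,0,0.1,0],[0,0,0,0,0],[0,0,0,0,0]]]'
cat > s.py <<'E'
from h import *
from bench import get_state
j=np.load('jig.npz'); s=get_state(); p=s['position']
print('t',s['time'],'jig',np.round((p[:2]-j['t'])@j['R']*1000,1),'z',p[2]*1000,'F jig',np.round(s['ft_force'][:2]@j['R'],2),s['ft_force'][2],s['grip_width'])
E
python3 s.py
```

```text
time: 3.28
position: [0.4913, -0.2141, 0.0228]
tool_rot: [3.132, 0.234, 0.0]
ft_force: [-0.3, 0.5, 0.3]
grip_width: 0.005
time: 3.78
position: [0.4913, -0.2136, 0.0186]
tool_rot: [3.133, 0.235, 0.0]
ft_force: [0.9, -0.2, 0.1]
grip_width: 0.002
t 3.775 jig [-59.  -59.1] z 18.635191866546204 F jig [ 0.82 -0.31] 0.0780581381348899 0.0020770438133137052
```

```bash
python3 -m jog '[[[0,0,0.02,0.07,0],[0,0.2,0,0,0],[0,0.1,0,0,0],[0,0.1,0,0,0],[0,0.1,0,0,0],[0,0.1,0,0,0],[0,0.1,0,0,0],[0,0.1,0,0,0],[0,0.1,0,0,0],[0,0.1,0,0,0]]]'; python3 s.py;  python3 -m jog '[[[0,0.1,0,0,0],[0,0.1,0,0,0],[0,0.05,0,0,0],[0,0.05,0,0,0],[0,0.05,0,0,0],[0,0,0,0,0]]]'; python3 s.py
```

```text
time: 5.03
position: [0.5312, -0.2083, 0.0157]
tool_rot: [-3.133, -0.236, -0.0]
ft_force: [-0.5, -0.1, -1.3]
grip_width: 0.011
t 5.025 jig [-18.7 -59.7] z 15.675571405581012 F jig [-0.52 -0.03] -1.2571686689875183 0.011483250199988464
time: 5.78
position: [0.5451, -0.2062, 0.0158]
tool_rot: [3.133, 0.236, 0.001]
ft_force: [-0.4, -0.5, 0.1]
grip_width: 0.004
t 5.775 jig [ -4.7 -59.8] z 15.825310973625603 F jig [-0.49 -0.46] 0.07424166522487108 0.003974446429189885
```

```bash
for i in 1; do python3 -m jog '[[[0,0.05,0,0,0],[0,0.05,0,0,0],[0,0,0,0,0]]]' >/dev/null; python3 s.py; python3 -m jog '[[[0,0.03,0,0,0],[0,0,0,0,0]]]'>/dev/null; python3 s.py; python3 -m jog '[[[0,0.03,0,0,0],[0,0,0,0,0]]]'>/dev/null; python3 s.py; done
```

```text
t 6.15 jig [ -1.7 -60. ] z 15.73901106122218 F jig [-4.29  0.84] 2.647403863741048 0.003820532797737592
t 6.4 jig [ -1.7 -60. ] z 15.673451439024374 F jig [-6.87  0.22] 5.213659803389172 0.00852162949604172
t 6.65 jig [ -1.7 -59.9] z 15.57893828152202 F jig [-9.69  0.9 ] 6.734939928033524 0.005613881620854541
```

```bash
python3 -m jog '[[[0,-0.2,0,0,0],[0,-0.3,0,0,0],[0,0,0,-0.5,0],[0,0,0,-1,0],[0,0,0,-1,0],[0,0,0,-1,0],[0,0.4,-0.8,-1,0],[0,0.4,-0.8,0,0],[0,0.4,-0.8,0,0],[0,0.5,-0.85,0,0]]]' ; python3 -m jog '[[[0,0,0,0,0],[0,0,0,0,0]]]' >/dev/null; python3 s.py; python3 w.py w2
python3 - <<'E'
import cv2, numpy as np
a=np.load('w2.npz')['p'][:,:,::-1]
cv2.imwrite('pics/w2b.png',cv2.resize(a[:260,150:550],None,fx=2,fy=2,interpolation=cv2.INTER_CUBIC))
E
```

```text
time: 7.9
position: [0.5801, -0.0686, 0.1978]
tool_rot: [3.132, 0.235, 0.005]
ft_force: [0.2, -0.3, 0.2]
grip_width: 0.004
t 8.15 jig [49.4 69.7] z 196.7789273226989 F jig [-0.16 -0.17] 0.00865447849320275 0.00442672680151356
8.15 [ 0.5794214  -0.07015289  0.19677893] [3.13160758e+00 2.35270625e-01 2.10707397e-03] [-0.13381991 -0.18886046  0.00865448] 0.00442672680151356 [[289.2, 0.0, 318.0], [0.0, 289.2, 201.7], [0.0, 0.0, 1.0]]
```

View pics/w2b.png

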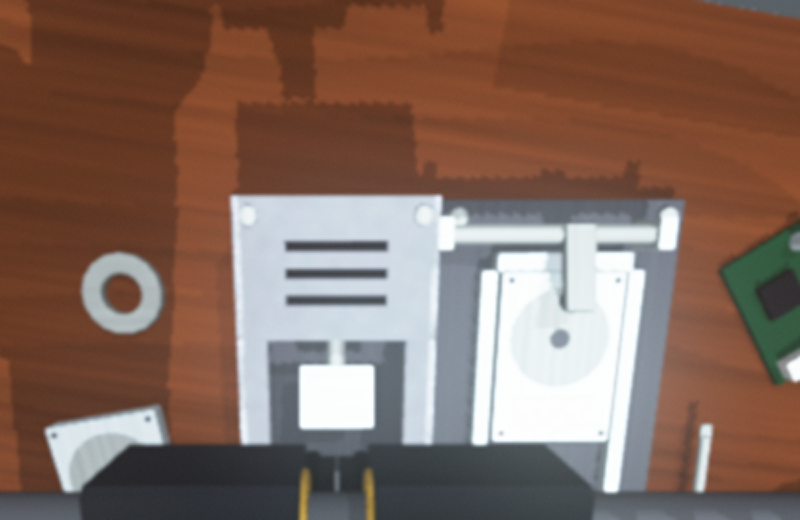

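The drive now meets the end stop (front edge at row 270, rear edge at row 442 of the crop). The pedal sits at (337,398) inside the window. I'll check it numerically.

Run:
```python
from h import *
j=np.load('jig.npz');T=np.load('w2.npz')['T']
q=lambda l,z:np.round((cast('wrist',(np.array(l)+.5)/2-.5+[150,0],z,T)[:,:2]-j['t'])@j['R']*1000,1).tolist()
print('drive rear',q([(492,442),(607,442)],.025),'front',q([(503,270),(628,270)],.025))
print('guard far corners',q([(231,196),(442,196)],.068),'win far',q([(267,341),(405,341)],.068))
print('pedal',q([(299,365),(375,365),(375,430),(299,430)],.056))
```

```text
drive rear [[9.1, -24.1], [9.1, -93.8]] front [[110.7, -23.6], [110.7, -94.1]]
guard far corners [[145.7, 120.6], [145.7, 20.0]] win far [[76.3, 105.4], [76.4, 35.6]]
pedal [[61.9, 90.2], [61.9, 49.8], [25.9, 49.2], [25.9, 90.8]]
```

```bash
python3 -m jog '[[[0,-0.19,0,0.5,0],[0,0,0,1,0],[0,0,0,1,0],[0,0,0,0.3,0],[0,0,0,0,0],[0,0,0,0,0]]]' >/dev/null; python3 s.py
```

```text
t 8.95 jig [42.9 69.6] z 85.61750130555963 F jig [-0.32 -0.98] 0.14204163907842426 0.00505807647086161
```

Aligned over the window, so I'm descending to the pedal and pressing.

```bash
python3 -m jog '[[[0,0,0,0.3,0],[0,0,0,0.2,0],[0,0,0,0.15,0],[0,0,0,0.1,0],[0,0,0,0.1,0],[0,0,0,0.1,0],[0,0,0,0.1,0],[0,0,0,0.1,0],[0,0,0,0,0]]]' >/dev/null; python3 s.py; python3 -m jog '[[[0,0,0,0.1,0],[0,0,0,0.05,0],[0,0,0,0,0]]]' >/dev/null; python3 s.py
```

```text
t 10.075 jig [41.6 70.3] z 37.107307723896476 F jig [0.39 0.33] -0.7267628390369417 0.004930569086711328
t 10.45 jig [41.9 70.3] z 31.59880517656616 F jig [0.06 0.58] 0.683269636087305 0.0042667774661225245
```

```bash
for r in 1; do python3 -m jog '[[[0,0,0,0.05,0]]]' >/dev/null; python3 s.py; python3 -m jog '[[[0,0,0,0.05,0]]]' >/dev/null; python3 s.py; python3 -m jog '[[[0,0,0,0.03,0],[0,0,0,0,0]]]' >/dev/null; python3 s.py; done
```

```text
t 10.575 jig [41.9 70.3] z 30.229748453612608 F jig [-4.52  0.83] 16.865486629349636 0.0037085638651183296
t 10.7 jig [42.  70.3] z 30.068042905333744 F jig [-9.39  2.52] 26.257066413658126 0.009697373886153495
t 10.95 jig [42.  70.3] z 30.03892754676111 F jig [-9.07  1.75] 23.968776750625263 0.004950568546201702
```

The pedal is hard on its stop at z = 30.0 mm with about 24 N. I'm retreating straight up and checking.

```bash
python3 -m jog '[[[0,0,0,-0.2,0],[0,0,0,-0.4,0],[0,0,0,-0.8,0],[0,0,0,-1,0],[0,0,0,-1,0],[0,0,0,-1,0],[0,0,0,0,0],[0,0,0,0,0]]]' >/dev/null; python3 s.py; python3 w.py w3
python3 - <<'E'
import cv2, numpy as np
from bench import eyes
a=np.load('w3.npz')['p'][:,:,::-1]
b,_=eyes.get_image('side')
u=cv2.resize(a[80:235,230:500],None,fx=1.85,fy=1.85,interpolation=cv2.INTER_CUBIC)
v=cv2.resize(b[175:265,270:400,::-1],None,fx=3.5,fy=3.5,interpolation=cv2.INTER_CUBIC)
w=np.zeros((602,500,3),np.uint8); w[:u.shape[0],:u.shape[1]]=u[:, :500]; w[u.shape[0]:u.shape[0]+v.shape[0],:v.shape[1]]=v[:602-u.shape[0]]
cv2.imwrite('pics/fin.png',w[:600])
E
```

```text
t 11.95 jig [41.2 70.3] z 202.10394806356254 F jig [0.59 0.56] -0.4341701516751317 0.005240404000551996
11.95 [ 0.57121783 -0.07079997  0.20210395] [ 3.13274438e+00  2.35282985e-01 -1.07284927e-03] [ 0.4999084   0.6440989  -0.43417015] 0.005240404000551996 [[289.2, 0.0, 318.0], [0.0, 289.2, 201.7], [0.0, 0.0, 1.0]]
```

View pics/fin.png

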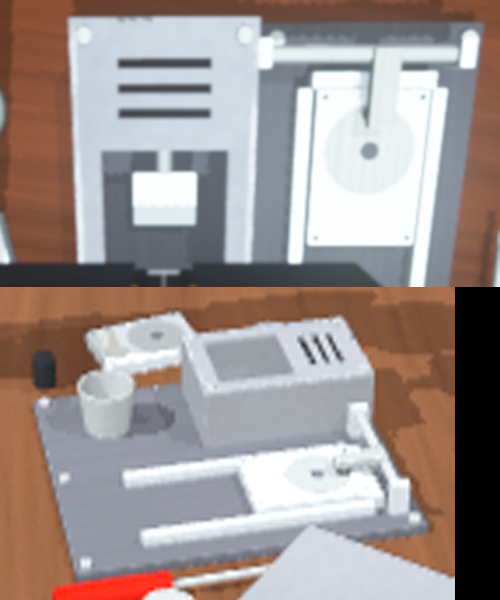

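The top half shows the pedal smaller and lower at (165,195). The drive is at rows 85–246 with the clamp arm lying on it at (382,95). The side view shows the clamp down and the bystanders in place. Last come the numeric checks.

Run:
```python
from h import *
import cv2
z=np.load('w3.npz'); j=np.load('jig.npz');T=z['T'];d=z['d']
q=lambda l,h:np.round((cast('wrist',(np.array(l)+.5)/1.85-.5+[230,80],h,T)[:,:2]-j['t'])@j['R']*1000,1).tolist()
print('rear',q([(307,246),(412,246)],.025),'guard far',q([(69,18),(261,18)],.068))
K=eyes.camera_params('wrist')['camera_matrix']
def h(d,T,u,v):
    m=np.median(d[v-2:v+3,u-2:u+3]); return (T[:3,:3]@(np.linalg.inv(K)@[u,v,1]*m)+T[:3,3])[2]*1000
print('pedal z after',h(d,T,319,180)); w=np.load('w2.npz'); print('before',h(w['d'],w['T'],318,199))
# change of scene outside jig/arm
from bench import eyes as e
a=np.load('scene0.npz')['p']; b,_=e.get_image('scene'); df=(cv2.absdiff(a,b).max(2)>60).astype(np.uint8)
n,_,st,_=cv2.connectedComponentsWithStats(df); print([s.tolist() for s in st[1:] if s[4]>12])
```

```text
rear [[9.1, -24.0], [9.1, -93.4]] guard far [[145.3, 120.2], [145.3, 20.1]]
pedal z after 30.463987787961667
before 53.98128464358809
[[254, 0, 192, 113, 6916], [477, 0, 22, 87, 469], [529, 41, 15, 9, 17], [534, 64, 4, 11, 14], [261, 73, 10, 15, 22], [244, 74, 9, 28, 28], [469, 90, 9, 14, 44], [465, 105, 6, 13, 22], [261, 108, 74, 99, 3265], [471, 116, 6, 15, 63], [510, 117, 10, 23, 101], [521, 122, 3, 7, 14], [253, 190, 23, 23, 229], [292, 209, 17, 13, 67], [293, 221, 17, 9, 54]]
```

```bash
python3 s.py; python3 -c "
from bench import job; print(job.close_job())"
```

```text
t 12.1 jig [40.7 70.4] z 201.0538271560425 F jig [0.3  0.75] -0.5850276238066512 0.0012278754603562534
the job is handed in; nothing more can be done
None
```

I pushed the drive home against the end stop with closed fingertips. Then I pressed the pedal down to its stop through the guard's window, raised the hand straight up, and handed the job in at about 12 s of the 43 s allowed.

**Drive:** It stopped firmly against the end stop, with the push force rising to about 10 N and no further movement. The camera put its rear face at jig x 9.1 mm both before and after clamping, against 10 mm nominal, which is within the calibration error.

**Lever and clamp:** The pedal met its stop at z = 30.0 mm, with about 24 N on the wrist. After I withdrew, its measured height was 30.5 mm (54.0 mm before pressing), so it stayed down. The last view shows the clamp arm lying over the drive.

**Surroundings:** The guard measured in the same place as before, and the fingers had about 20 mm of clearance in the window. The side view showed the old drive, cup, capacitor and screwdriver unmoved. The before/after comparison of the scene image was cluttered by the arm's own motion, so I did not check the jar, magnet ring and board separately. The arm never came near them. The hand ended about 0.2 m above the bench, touching nothing.

No check failed. The only differences from nominal were the 0.9 mm on the drive and 0.5 mm on the pedal.

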